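Fit the instrument case cover and press it home

TASK

Close the open instrument case: take its flat cover by the handle, lower it over the two locating pins so that it rests on the two catches, and let go of it there. Then press it down at both ends until it sits fully home, flush on the rim of the case all round. Leave the bottle, the spool and the tape roll undisturbed.

Things in the scene. Friction and masses are not known exactly. Their poses are not given: they have to be found in the camera images.
- case: Fixed open-topped grey aluminium instrument case with a green circuit board inside: 90 mm (its x) by 140 mm (its y), 40 mm high, walls 5 mm. Origin at the centre of its underside, which stands on the flat dark assembly board, 6 mm above the work surface; z up.
- case_rim (a point): Centre of the case's open top, level with its rim, 40 mm above its underside; axes as case.
- pin_a (a point): Tip of a steel locating pin in the case, 8 mm diameter with a tapered top, at x +30, y +57 mm of the case, tip 26 mm above the rim.
- pin_b (a point): Tip of the other, like pin, at x -30, y -57 mm of the case.
- catch_a_top (a point): Middle of the top of a black catch bar in the case, at x 0, y +59.5 mm of the case: 36 mm long along x, 8 mm wide, standing 8 to 9 mm above the rim at the start. It carries the cover's weight, slides straight down when pushed with about 6 N, to just below the rim, and stays down.
- catch_b_top (a point): The same on the like catch bar at the other end, x 0, y -59.5 mm of the case.
- cover: Loose flat aluminium cover, 90 mm (its x) by 140 mm (its y), 5 mm thick, about 0.25 kg, lying flat on the assembly board. Origin at the centre of its underside, z up. Two 14 mm through holes at (x, y) = (+30, +57) and (-30, -57) mm take the pins; it fits either way round (half a turn). A dark 22 mm press mark lies on its top at (0, +50) and (0, -50) mm.
- cover_grip (a point): Centre of the dark bar handle on the cover's top, 27 mm above the cover's underside; axes as cover. The bar is 56 mm long along y, 12 mm wide across x, from 21 to 33 mm above the underside, on two feet (12 mm wide, 10 mm long, at y +20 and -20 mm).
- cover_end_a (a point): Point on the cover's underside below the press mark at y = +50 mm (5 mm below the mark); axes as cover. Level with the case rim when that end is home.
- cover_end_b (a point): The same below the press mark at y = -50 mm.
- flux_bottle: Bystander: small bottle with a red cap and a thin spout, 42 mm across and 125 mm high; origin at the centre of its underside.
- solder_spool: Bystander: blue-flanged spool, 60 mm across and 31 mm high; origin at the centre of its underside.
- tape_roll: Bystander: yellow tape roll lying flat, 56 mm across and 18 mm high; origin at the centre of its underside.

How it is judged:
By the outcome, as a careful person would: the job done as asked, in the order asked, and still so for the second after the job is handed in, with the robot touching nothing.
It also fails if it takes over 61 s, if anything falls off the work surface, if the arm or the gripper's body presses on something with over 40 N, if the wrist force passes 120 N, or if a joint passes its speed limit or range.

ROBOT

A 6-joint arm with a two-finger parallel gripper is mounted at the origin on a cart in front of the work surface, level with it; the furniture and walls round the work are solid. World frame = base frame: x ahead of the robot, y to its left, z up, the work surface at z = 0. Lengths are in mm, angles in degrees, forces in N, time in s.
With the tool pointing down it reaches from about 300 to 850 mm from the base axis. Payload 4.2 kg.
Tool frame: the origin (TCP) lies midway between the tips of the shut fingers; the grasp point (between the pads) lies pinch_z behind it (pinch_z is the distance from the TCP to the grasp point, in mm); z points along the fingers, y is the line along which they close (so a half turn about z gives the same grasp; the last joint's range is limited). The gripper opens to 91 mm and grips with 3 to 60 N. Pads are 32 mm wide; open, the fingers measure 118 mm over their backs; the gripper's body (76 mm by 178 mm) begins 60 mm behind the grasp point.
Start: joints at [-39.305, 18.312, 89.639, -0, 72.044, -1.146], TCP at [452.135, -355.271, 213.976] pointing down, gripper open.
Joint ranges: [-177.97, 177.97], [-48.28, 115.42], [12.27, 149.76], [-77.06, 257.06], [2.81, 150.46], [-146.56, 146.56]. Speed limits (degrees/s): [147.25, 147.25, 180, 180, 180, 180].

INTERFACE

Orientations are given as [roll, pitch, yaw] about the fixed x, y, z axes, in that order (R = Rz(yaw) Ry(pitch) Rx(roll)).
In Python, from workcell import state, grab_frame, job_done, masks_of, landmark_of, pinch_z gives the robot as it stands. The module is installed in compiled form; this text tells all that it offers.
- The arm moves only by the tool move_arm, never from a script. Its argument "plan" is a list of rows, each an object of numbers: "x", "y", "z": the shift along the tool's x, y, z in mm; "rx", "ry", "rz": the turn, a rotation vector about the tool's x, y, z in rad. A call has 1 to 10 rows; each row shifts and turns the commanded pose from where the row before left it, along the tool's axes as they then stand; what a row does not reach is not made up. A row lasts 1/10 s, in which the tool goes at most 50 mm and 8.59 degrees, less where a joint would pass 70% of its speed; a pose out of reach is approached as far as the arm can. A call is refused whole if a number of a shift passes 50 or a number of a turn 0.15, either way. A call with a gripper value outside its range is refused whole. "grip" is the opening, from 0 (shut) to 1 (fully open), set as the call begins (left out, the last holds). The fingers move at their own pace and stop on an object; "squeeze" is the grip in N (left out, the last holds). Time passes only in rows, so rows that do not move let the fingers close. It gives the time, the measured TCP pose, the force, the opening and the grip force at its end, in the units of the state.
- state(): the state, without advancing time (a new reading comes with each control period).
- grab_frame(name): name is "scene" or "top" or "wrist"; returns a dict with "img" (400x640x3 uint8, red, green, blue), "z_map" (400x640 float32, mm along the optical axis (not along the pixel's ray), 0 where there is no reading), "fx", "fy", "cx", "cy" (pixels), "rvec" (rotation vector, rad) and "tvec" (3), from world to camera coordinates, as OpenCV has them. Camera axes: x right, y down, z forward; pixel columns grow to the right and rows downward; lengths in mm; the calibration is good to about 2 mm. A picture is of the moment at which its call begins.
- job_done(): hands the job in; it is judged then, once.
Trained networks look in the newest picture that a camera, given by its name, has taken for a name from the list of things; names that differ only in an ending like _2 or _b are one class to them, and where a whole thing is asked for, a point or a joint stands for the part that bears it (a point fixed in the world has none). Each returns a list of dicts, best first, with "p" (0 to 1); they miss things now and then, are a little off and sometimes report something else, mostly with a low value. They report only what shows in the picture. A call takes as long as a camera call.
- masks_of(camera, label): "pixels" (400x640 bool, what is visible of it) and "box" ([centre column, centre row, width, height] in pixels, round what is visible of it).
- landmark_of(camera, label): "point" ([column, row] in pixels: a listed point, or the origin of a listed thing).
The state is a dict: "time_s": time; "qpos": joint angles; "qvel": joint speeds; "effort": joint torques, N m; "ee_pos": TCP position; "ee_rot": TCP orientation; "force": force on the tool from outside, world axes, zero at the start; "torque": the same for the moment, N m; "gripper_width": finger opening in mm; "gripper_force": force on a finger pad.
Only numpy, scipy, OpenCV 4.12 (cv2) and the standard library are available. Lean on these libraries where they do the work, as an engineer would, in place of code of your own. Each camera call takes 0.05 s, during which the arm holds its last target. There are 200 camera calls.

## Working session

There is one attempt and no reset: what is moved stays moved. The work goes in short steps, Python scripts to look and compute and a tool call to move; the robot and the scene stay as the last step left them, time stands still between calls to the robot, and variables do not carry over. Pictures are saved under pics/ and viewed, at most 10 in all, crops included, and the job is handed in when it is done.

Besides the shell and the picture viewer there is one more tool, called after "Request:" as a command line: name --argument value ..., lists and objects as JSON in quotes. move_arm: Moves the arm, as the interface text tells. Its arguments: {"type":"object","properties":{"plan":{"type":"array","items":{"type":"object","properties":{"x":{"type":"number"},"y":{"type":"number"},"z":{"type":"number"},"rx":{"type":"number"},"ry":{"type":"number"},"rz":{"type":"number"}}}},"grip":{"type":"number"},"squeeze":{"type":"number"}},"required":["plan"]}

```bash
mkdir -p pics; cat > h.py <<'E'
import numpy as np, cv2
from workcell import *
from scipy.spatial.transform import Rotation as R
def cam(f):
    return cv2.Rodrigues(np.array(f["rvec"],float))[0], np.array(f["tvec"],float).ravel()
def cloud(f):
    Rm,t=cam(f); z=f["z_map"]; v,u=np.mgrid[0:400,0:640]
    P=np.stack([(u-f["cx"])/f["fx"]*z,(v-f["cy"])/f["fy"]*z,z],-1)
    W=(P-t)@Rm; W[z==0]=np.nan; return W
def ray(f,p,zw):
    Rm,t=cam(f); d=Rm.T@np.array([(p[0]-f["cx"])/f["fx"],(p[1]-f["cy"])/f["fy"],1]); o=-Rm.T@t
    return o+d*(zw-o[2])/d[2]
def save(f,n): cv2.imwrite("pics/"+n,f["img"][:,:,::-1])
E
python3 - <<'E'
from h import *
s=state(); print(s, pinch_z if not callable(pinch_z) else pinch_z())
ims=[]
for c in ["scene","top"]:
    f=grab_frame(c); save(f,c+"0.png"); W=cloud(f)
    print(c,"campos",-cam(f)[0].T@cam(f)[1])
    for l in ["case","cover","flux_bottle","solder_spool","tape_roll"]:
        for m in masks_of(c,l)[:2]:
            w=W[m["pixels"]]; print(l,round(m["p"],2),np.round(m["box"]),np.round(np.nanmedian(w,0)),np.round(np.nanpercentile(w,[2,98],axis=0)).tolist())
    for l,z in [("case_rim",46),("pin_a",72),("catch_a_top",54.5),("cover_grip",33),("cover_end_a",11)]:
        for m in landmark_of(c,l)[:3]: print(l,round(m["p"],2),np.round(m["point"],1),np.round(ray(f,m["point"],z),1))
E
```

```text
{'time_s': 0.0, 'qpos': array([-3.93046159e+01,  1.83489044e+01,  8.97073777e+01, -2.32753141e-03,
        7.20425218e+01, -1.14633100e+00]), 'qvel': array([-0.15957666,  0.05081047,  0.03146563,  0.06392427,  0.07679573,
       -0.02058291]), 'effort': array([ 1.83561278e-03, -4.12455583e+01, -2.31971115e+01,  7.25786202e-02,
        4.55600338e-02, -1.60594045e-04]), 'ee_pos': array([ 451.72111025, -354.94505433,  213.14112508]), 'ee_rot': array([-1.79901172e+02,  2.35802720e-04,  5.18424348e+01]), 'force': array([-0.45862034, -0.2203899 , -0.18065952]), 'torque': array([0.0044723 , 0.0188777 , 0.01211052]), 'gripper_force': 0.0, 'gripper_width': 91.02200710156283} 18.8
scene campos [256.11829693 314.04466331 678.66798066]
case 0.28 [304. 274.  85.  64.] [487. -93.  25.] [[407.0, -161.0, 8.0], [550.0, -38.0, 63.0]]
cover 0.81 [261. 210.  81.  44.] [ 642. -207.   10.] [[577.0, -265.0, 6.0], [715.0, -159.0, 38.0]]
cover 0.6 [307. 274.  84.  68.] [487. -94.  24.] [[407.0, -164.0, 6.0], [553.0, -39.0, 60.0]]
flux_bottle 0.64 [423. 242.  25.  47.] [ 321. -233.   44.] [[290.0, -334.0, -4
[... 1230 characters left out ...]
 7.0], [717.0, -160.0, 40.0]]
solder_spool 0.69 [397. 198.  24.  25.] [ 564. -389.   30.] [[537.0, -416.0, 1.0], [591.0, -362.0, 34.0]]
tape_roll 0.86 [382. 229.  24.  26.] [ 491. -348.   18.] [[464.0, -373.0, 14.0], [515.0, -324.0, 21.0]]
tape_roll 0.67 [277. 232.  61.  72.] [ 486. -102.   19.] [[416.0, -162.0, 8.0], [557.0, -47.0, 56.0]]
case_rim 0.92 [276.3 232.1] [ 486.1 -106.5   46. ]
pin_a 0.73 [278.6 203.3] [ 549.6 -116.2   72. ]
pin_a 0.71 [271.6 256.1] [433.4 -98.6  72. ]
catch_a_top 0.73 [322.4 161.6] [ 643.2 -215.5   54.5]
catch_a_top 0.58 [281.5 256.1] [ 432.  -118.3   54.5]
cover_grip 0.95 [319.8 157.2] [ 657.5 -209.4   33. ]
cover_end_a 0.78 [331.9 183. ] [ 599.  -235.9   11. ]
```

View pics/top0.png

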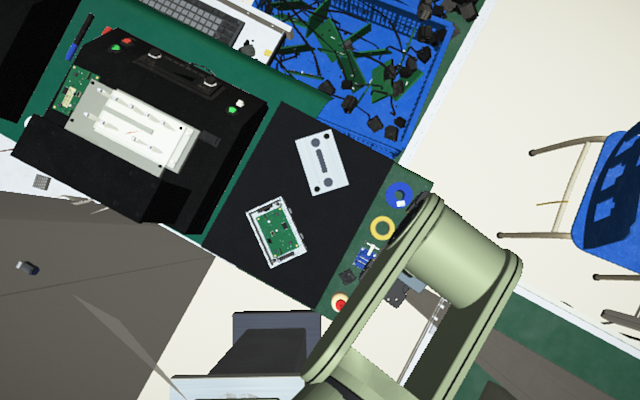

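View pics/scene0.png

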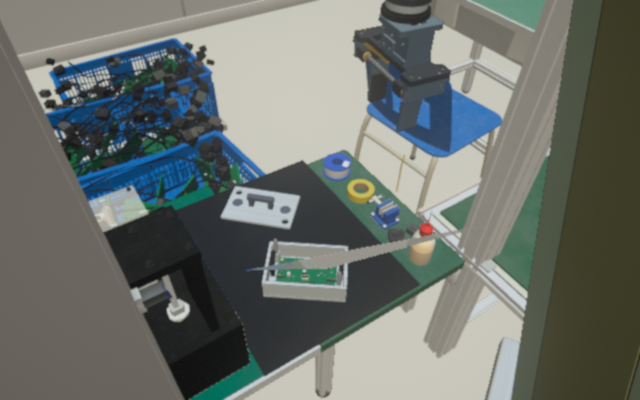

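The top view shows the cover at about (321,162), the case at (277,232), the tape at (383,229), the spool at (398,194) and the bottle at (341,302). The scene view agrees, with the cover at (261,208) and the case at (306,271). There is also a thin grey bar crossing at (250,270)-(460,235), so I'll check its depth and the surrounding heights.

```bash
python3 - <<'E'
from h import *
f=grab_frame("scene"); W=cloud(f)
for p in [(260,268),(300,263),(380,250),(440,240),(100,380),(600,200)]: print(p,np.round(W[p[1],p[0]]),f["z_map"][p[1],p[0]])
f=grab_frame("top"); W=cloud(f)
# height map grid, 40 mm cells
for x in range(840,280,-40):
    r=[]
    for y in range(160,-480,-40):
        m=(abs(W[...,0]-x)<20)&(abs(W[...,1]-y)<20); r.append("%4d"%np.nanmax(W[...,2][m]) if m.any() else "   .")
    print(x,*r)
f=grab_frame("wrist"); save(f,"wrist0.png"); print("wristpos",-cam(f)[0].T@cam(f)[1])
E
```

```text
(260, 268) [393. 139. 383.] 362.45438
(300, 263) [370. 116. 377.] 374.58847
(380, 250) [319.  64. 366.] 399.56714
(440, 240) [ 300. -308.   -1.] 889.28503
(100, 380) [292. 304. 620.] 58.759304
(600, 200) [186.  37. 467.] 303.92114
840  129  125  122  116  111   60    6    4    0   -9  -33 -184 -198 -235 -212 -216
800  131  130  130  123  116   87   71    9    8    5   -4 -205 -205 -232 -219 -218
760  257  158  131  130  129  126  101   11   11   10    7 -207 -207 -206 -204 -206
720  260  262  260  162  133  132  104   12   15   15   15    9    .    . -206 -206
680  263  267  261  258  144  131   11   11   15   41   15   12   10    9    .    .
640  296  294  260  257  131  101   11   11   16   44   40   15   10   10    7   -7
600  295  298  296  132  131   11   12   12   12   15   16   15   10   33   35    5
560  295  298  299  294   11   47   57   73   10   15   10   11   12  335  336    5
520  295  296  297  130   11   49   57   51   48   11   11   11  590  582  337  337
480    3  126  132   11   11   48   49   28   49   11   11  605  603  590  582    .
440    .    .    9   10   11   10   73   66   58   12  620  620  605  591  597  571
400  388  387    .    0    9   11   49   64   11   11  635  623  566  613  602    .
360    .  386  382    .    .    8   11   10   11  643  646  642  628  621    .    .
320 -789 -788  381  376    .    .    .   10   10  629  122  634  629    .    .    .
wristpos [ 503.15263631 -288.37652215  385.01565736]
```

View pics/wrist0.png

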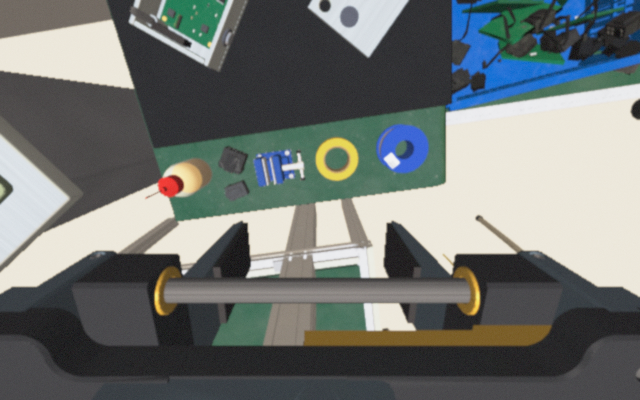

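The bar is distant furniture at z≈380, clear of the work. The wrist view shows the case at about (190,20) and the cover at about (365,15), with the bystanders in between. Next I'll move so the wrist camera looks at the cover.

```bash
cat >> h.py <<'E'
def plan(tgt,yaw,n,s=None,roll=180):
    s=s or state(); p0=np.array(s["ee_pos"]); 
    y0=s["ee_rot"][2]; dy=(yaw-y0+180)%360-180
    # keep tool exactly down: pure yaw turn about tool z plus levelling ignored
    yy=y0
    out=[]; d=(np.array(tgt)-p0)/n
    for i in range(n):
        Rm=R.from_euler("xyz",[180,0,yy],degrees=True)
        sh=Rm.inv().apply(d); out.append(dict(x=round(sh[0],1),y=round(sh[1],1),z=round(sh[2],1),rz=round(-np.radians(dy/n),3))); yy+=dy/n
    print(n,"rows; tilt",np.round(s["ee_rot"],2)); print(str(out).replace("'",'"'))
E
python3 - <<'E'
from h import *
plan((575,-250,214),28.5,5)
E
```

```text
5 rows; tilt [180.     0.    51.84]
[{"x": np.float64(31.7), "y": np.float64(6.3), "z": np.float64(-0.0), "rz": np.float64(0.081)}, {"x": np.float64(32.1), "y": np.float64(3.7), "z": np.float64(-0.0), "rz": np.float64(0.081)}, {"x": np.float64(32.3), "y": np.float64(1.1), "z": np.float64(-0.0), "rz": np.float64(0.081)}, {"x": np.float64(32.3), "y": np.float64(-1.6), "z": np.float64(-0.0), "rz": np.float64(0.081)}, {"x": np.float64(32.1), "y": np.float64(-4.2), "z": np.float64(-0.0), "rz": np.float64(0.081)}]
```

Request:
move_arm --plan '[{"x": 31.7,"y": 6.3,"rz": 0.081},{"x": 32.1,"y": 3.7,"rz": 0.081},{"x": 32.3,"y": 1.1,"rz": 0.081},{"x": 32.3,"y": -1.6,"rz": 0.081},{"x": 32.1,"y": -4.2,"rz": 0.081},{},{}]'

```text
schema error: expected keys x, y, z, rx, ry, rz
```

```bash
sed -i 's/round(\(sh\[.\]\),1)/round(float(\1),1)/g; s/rz=round(-np.radians(dy\/n),3)/rz=round(float(-np.radians(dy\/n)),4)/' h.py
cat >> h.py <<'E'
def rect(W,mask,zlo,zhi):
    P=W[mask]; P=P[np.isfinite(P[:,2])]; P=P[(P[:,2]>zlo)&(P[:,2]<zhi)]
    r=cv2.minAreaRect(P[:,:2].astype(np.float32)); return len(P),np.round(r[0],1),np.round(r[1],1),round(r[2],2),round(float(np.median(P[:,2])),1)
E
python3 - <<'E'
from h import *
s=state(); print(s["ee_pos"],s["ee_rot"])
f=grab_frame("wrist"); save(f,"wrist1.png"); W=cloud(f); print(f["fx"],-cam(f)[0].T@cam(f)[1])
for l in ["cover","case"]:
    for m in masks_of("wrist",l)[:2]:
        print(l,m["p"],np.round(m["box"])); k=cv2.erode(m["pixels"].astype(np.uint8),np.ones((3,3)))>0
        for zr in ((6,20),(28,46),(42,54)):
            try: print(zr,rect(W,k,*zr))
            except Exception as e: print(zr,"none")
for l,z in [("case_rim",46),("pin_a",72),("catch_a_top",54.5),("cover_grip",33),("cover_end_a",6)]:
    for m in landmark_of("wrist",l)[:3]: print(l,round(m["p"],2),np.round(m["point"],1),np.round(ray(f,m["point"],z),1))
E
```

```text
[ 452.12648671 -355.27292584  213.97910754] [1.79995490e+02 1.23870898e-03 5.18426599e+01]
277.85307474907717 [ 503.15281991 -288.37665601  385.01492781]
cover 0.89 [358.  32. 102.  58.]
(6, 20) (2701, array([ 613.6, -221.8]), array([70.2, 88.1]), 16.92, 11.2)
(28, 46) (0, array([0., 0.]), array([0., 0.]), 0.0, nan)
(42, 54) (0, array([0., 0.]), array([0., 0.]), 0.0, nan)
case 0.72 [188.  37. 118.  69.]
(6, 20) (2596, array([ 460.5, -116.9]), array([80.8, 87.3]), 23.23, 17.5)
(28, 46) (1129, array([ 458.3, -120.2]), array([75.6, 95.1]), 22.62, 39.7)
(42, 54) (895, array([ 454.5, -118.5]), array([70.7, 89.4]), 23.22, 46.0)
case_rim 0.45 [336.9 157.8] [ 490.4 -344.5   46. ]
pin_a 0.8 [129.4  10.5] [ 418.9 -100.8   72. ]
catch_a_top 0.8 [163.7  32.3] [ 427.1 -125.6   54.5]
catch_a_top 0.39 [337.  155.7] [ 492.3 -341.2   54.5]
cover_end_a 0.58 [347.7  19.9] [ 597.5 -228.     6. ]
cover_end_a 0.16 [130.1   7.9] [403.8 -60.    6. ]
  return _methods._mean(a, axis=axis, dtype=dtype,
  ret = ret.dtype.type(ret / rcount)
```

View pics/wrist1.png

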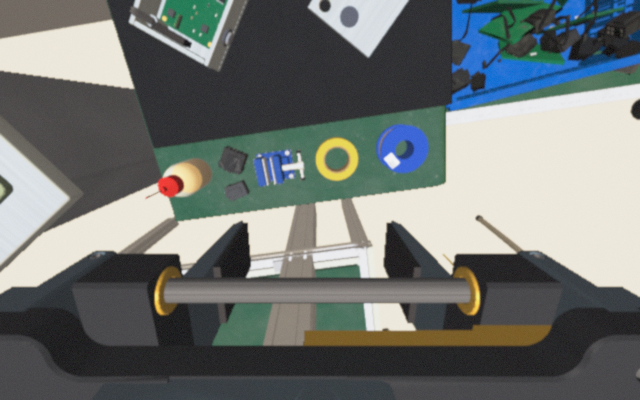

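The move was refused because every row needs all six keys, so this view is unchanged.

Request:
move_arm --plan '[{"x": 31.7,"y": 6.3,"z": 0,"rx": 0,"ry": 0,"rz": 0.081},{"x": 32.1,"y": 3.7,"z": 0,"rx": 0,"ry": 0,"rz": 0.081},{"x": 32.3,"y": 1.1,"z": 0,"rx": 0,"ry": 0,"rz": 0.081},{"x": 32.3,"y": -1.6,"z": 0,"rx": 0,"ry": 0,"rz": 0.081},{"x": 32.1,"y": -4.2,"z": 0,"rx": 0,"ry": 0,"rz": 0.081},{"x": 0,"y": 0,"z": 0,"rx": 0,"ry": 0,"rz": 0},{"x": 0,"y": 0,"z": 0,"rx": 0,"ry": 0,"rz": 0}]'

```text
time_s: 2.35
ee_pos: [574.9, -249.5, 213.6]
ee_rot: [-180.0, 0.0, 28.8]
force: [0.1, 0.1, 0.6]
gripper_width: 91.3
gripper_force: 0.0
```

```bash
sed -i 's/z=round(float(sh\[2\]),1),rz/z=round(float(sh[2]),1),rx=0,ry=0,rz/' h.py
cat > look.py <<'E'
import sys,warnings; warnings.simplefilter("ignore")
from h import *
s=state(); print(s["time_s"],s["ee_pos"],s["ee_rot"])
f=grab_frame("wrist"); save(f,sys.argv[1]); W=cloud(f); print(f["fx"],-cam(f)[0].T@cam(f)[1])
for l in ["cover","case"]:
    for m in masks_of("wrist",l)[:2]:
        print(l,m["p"],np.round(m["box"])); k=cv2.erode(m["pixels"].astype(np.uint8),np.ones((3,3)))>0
        for zr in ((6,20),(28,46),(42,54)): print(zr,rect(W,k,*zr))
for l,z in [("case_rim",46),("pin_a",72),("catch_a_top",54.5),("cover_grip",33),("cover_end_a",6)]:
    for m in landmark_of("wrist",l)[:3]: print(l,round(m["p"],2),np.round(m["point"],1),np.round(ray(f,m["point"],z),1))
E
python3 look.py wrist2.png
```

```text
2.35 [ 574.87477163 -249.53028226  213.63540074] [-1.79988659e+02  4.97365430e-02  2.87587318e+01]
277.85307474907717 [ 648.0445047  -208.53385562  384.62194685]
cover 0.74 [324. 113.  95. 125.]
(6, 20) (6984, array([ 647.7, -212.5]), array([139.3,  88.9]), 16.55, 11.1)
(28, 46) (482, array([ 647.8, -212.4]), array([55.9, 12. ]), 16.14, 38.7)
(42, 54) (0, array([0., 0.]), array([0., 0.]), 0.0, nan)
case 0.76 [186. 186.  87. 117.]
(6, 20) (4002, array([ 488.1, -105.4]), array([136.5,  86.5]), 23.28, 17.5)
(28, 46) (2262, array([ 486.9, -107.2]), array([139.4,  95.8]), 23.18, 39.1)
(42, 54) (1624, array([ 485.7, -104.5]), array([139.3,  90. ]), 23.22, 45.9)
case_rim 0.97 [181.8 188.8] [ 486.1 -103.2   46. ]
case_rim 0.23 [199.2 186.4] [ 499.6 -121.3   46. ]
pin_a 0.78 [151.4 239.8] [ 418.8 -101.4   72. ]
pin_a 0.67 [198.7 151. ] [ 549.  -112.4   72. ]
catch_a_top 0.77 [181.9 232.8] [ 434.5 -126.7   54.5]
cover_grip 0.84 [322.1 114.1] [ 649.9 -214.9   33. ]
cover_end_a 0.86 [324.   71.4] [ 695.7 -192.7    6. ]
cover_end_a 0.79 [310.1 156.3] [ 594.2 -227.7    6. ]
```

View pics/wrist2.png

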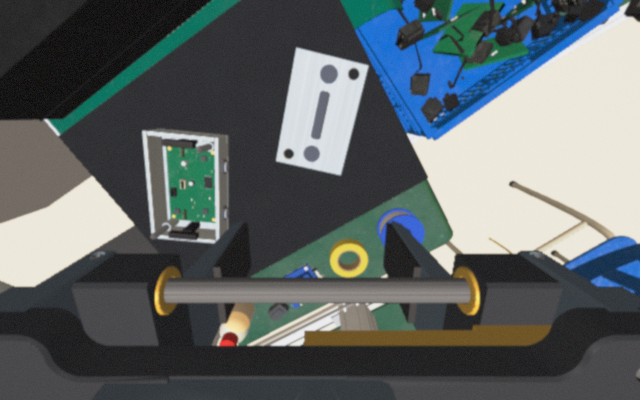

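The view shows the cover's handle at (322,114), its holes at (353,74) and (288,153), and the case at (186,186) with its two catches at (180,143) and (185,232). The rectangle fits are clean, so I'll plan the grasp.

```bash
python3 - <<'E'
from h import *
plan((647.7,-212.5,75),16.4,6)
E
```

```text
6 rows; tilt [ 1.7998e+02 -1.0000e-02  2.8590e+01]
[{"x": 13.8, "y": 0.3, "z": 23.2, "rx": 0, "ry": 0, "rz": 0.0355}, {"x": 13.8, "y": -0.2, "z": 23.2, "rx": 0, "ry": 0, "rz": 0.0355}, {"x": 13.7, "y": -0.7, "z": 23.2, "rx": 0, "ry": 0, "rz": 0.0355}, {"x": 13.7, "y": -1.2, "z": 23.2, "rx": 0, "ry": 0, "rz": 0.0355}, {"x": 13.7, "y": -1.7, "z": 23.2, "rx": 0, "ry": 0, "rz": 0.0355}, {"x": 13.6, "y": -2.1, "z": 23.2, "rx": 0, "ry": 0, "rz": 0.0355}]
```

Request:
move_arm --plan '[{"x": 13.8,"y": 0.3,"z": 23.2,"rx": 0,"ry": 0,"rz": 0.0355},{"x": 13.8,"y": -0.2,"z": 23.2,"rx": 0,"ry": 0,"rz": 0.0355},{"x": 13.7,"y": -0.7,"z": 23.2,"rx": 0,"ry": 0,"rz": 0.0355},{"x": 13.7,"y": -1.2,"z": 23.2,"rx": 0,"ry": 0,"rz": 0.0355},{"x": 13.7,"y": -1.7,"z": 23.2,"rx": 0,"ry": 0,"rz": 0.0355},{"x": 13.6,"y": -2.1,"z": 23.2,"rx": 0,"ry": 0,"rz": 0.0355},{"x": 0,"y": 0,"z": 0,"rx": 0,"ry": 0,"rz": 0},{"x": 0,"y": 0,"z": 0,"rx": 0,"ry": 0,"rz": 0}]'

```text
time_s: 3.55
ee_pos: [647.8, -212.1, 74.8]
ee_rot: [-180.0, 0.0, 16.5]
force: [-0.5, 0.9, 0.7]
gripper_width: 91.1
gripper_force: 0.0
```

```bash
python3 look.py wrist3.png; python3 -c "
from h import *
plan((647.7,-212.5,15.5),16.4,4)"
```

```text
3.55 [ 647.77344542 -212.08509077   74.81678091] [-1.79989256e+02  4.99115865e-02  1.64869730e+01]
277.85307474907717 [ 727.93579256 -187.88266161  245.77975402]
cover 0.97 [320. 207. 111. 146.]
(6, 20) (12905, array([ 648.9, -212. ]), array([135.6,  89.9]), 16.24, 11.2)
(28, 46) (969, array([ 648.5, -212.5]), array([55. , 11.7]), 16.15, 38.7)
(42, 54) (0, array([0., 0.]), array([0., 0.]), 0.0, nan)
case 0.72 [319. 205. 109. 143.]
(6, 20) (12730, array([ 649. , -212.3]), array([135.7,  88.4]), 16.2, 11.2)
(28, 46) (969, array([ 648.5, -212.5]), array([55. , 11.7]), 16.15, 38.7)
(42, 54) (0, array([0., 0.]), array([0., 0.]), 0.0, nan)
case 0.48 [203. 302.  41.  86.]
(6, 20) (127, array([ 521.7, -134.7]), array([101.4,  12.4]), 32.89, 13.9)
(28, 46) (1, array([ 565. , -112.2]), array([0., 0.]), 0.0, 29.5)
(42, 54) (0, array([0., 0.]), array([0., 0.]), 0.0, nan)
cover_grip 0.91 [317.7 222.8] [ 645.3 -213.1   33. ]
cover_end_a 0.9 [318.2 259.7] [ 598.  -227.7    6. ]
cover_end_a 0.66 [317.  152.2] [ 697.1 -197.2    6. ]
4 rows; tilt [ 1.7995e+02 -6.0000e-02  1.6420e+01]
[{"x": -0.1, "y": 0.0, "z": 15.0, "rx": 0, "ry": 0, "rz": 0.0001}, {"x": -0.1, "y": 0.0, "z": 15.0, "rx": 0, "ry": 0, "rz": 0.0001}, {"x": -0.1, "y": 0.0, "z": 15.0, "rx": 0, "ry": 0, "rz": 0.0001}, {"x": -0.1, "y": 0.0, "z": 15.0, "rx": 0, "ry": 0, "rz": 0.0001}]
```

Request:
move_arm --plan '[{"x": 0,"y": 0,"z": 20,"rx": 0,"ry": 0,"rz": 0},{"x": 0,"y": 0,"z": 20,"rx": 0,"ry": 0,"rz": 0},{"x": 0,"y": 0,"z": 13,"rx": 0,"ry": 0,"rz": 0},{"x": 0,"y": 0,"z": 6,"rx": 0,"ry": 0,"rz": 0},{"x": 0,"y": 0,"z": 0,"rx": 0,"ry": 0,"rz": 0},{"x": 0,"y": 0,"z": 0,"rx": 0,"ry": 0,"rz": 0}]'

```text
time_s: 4.55
ee_pos: [648.7, -212.1, 16.5]
ee_rot: [180.0, -0.1, 16.4]
force: [-0.5, -0.6, 0.6]
gripper_width: 91.1
gripper_force: 0.0
```

Request:
move_arm --plan '[{"x": 0,"y": 0,"z": 0,"rx": 0,"ry": 0,"rz": 0},{"x": 0,"y": 0,"z": 0,"rx": 0,"ry": 0,"rz": 0},{"x": 0,"y": 0,"z": 0,"rx": 0,"ry": 0,"rz": 0},{"x": 0,"y": 0,"z": 0,"rx": 0,"ry": 0,"rz": 0},{"x": 0,"y": 0,"z": 0,"rx": 0,"ry": 0,"rz": 0},{"x": 0,"y": 0,"z": 0,"rx": 0,"ry": 0,"rz": 0},{"x": 0,"y": 0,"z": 0,"rx": 0,"ry": 0,"rz": 0},{"x": 0,"y": 0,"z": 0,"rx": 0,"ry": 0,"rz": 0},{"x": 0,"y": 0,"z": 0,"rx": 0,"ry": 0,"rz": 0},{"x": 0,"y": 0,"z": 0,"rx": 0,"ry": 0,"rz": 0}]' --grip 0 --squeeze 35

```text
time_s: 5.55
ee_pos: [648.1, -211.9, 15.8]
ee_rot: [180.0, -0.0, 16.4]
force: [1.1, -2.3, -0.0]
gripper_width: 14.2
gripper_force: 0.3
```

Request:
move_arm --plan '[{"x": 0,"y": 0,"z": 0,"rx": 0,"ry": 0,"rz": 0},{"x": 0,"y": 0,"z": 0,"rx": 0,"ry": 0,"rz": 0},{"x": 0,"y": 0,"z": 0,"rx": 0,"ry": 0,"rz": 0},{"x": 0,"y": 0,"z": 0,"rx": 0,"ry": 0,"rz": 0}]'

```text
time_s: 5.95
ee_pos: [648.2, -212.0, 15.8]
ee_rot: [180.0, -0.0, 16.4]
force: [-0.9, -1.2, -0.1]
gripper_width: 11.6
gripper_force: 35.0
```

Request:
move_arm --plan '[{"x": 0,"y": 0,"z": -10,"rx": 0,"ry": 0,"rz": 0},{"x": 0,"y": 0,"z": -25,"rx": 0,"ry": 0,"rz": 0},{"x": 0,"y": 0,"z": -30,"rx": 0,"ry": 0,"rz": 0},{"x": 0,"y": 0,"z": -30,"rx": 0,"ry": 0,"rz": 0},{"x": 0,"y": 0,"z": -25,"rx": 0,"ry": 0,"rz": 0},{"x": 0,"y": 0,"z": 0,"rx": 0,"ry": 0,"rz": 0},{"x": 0,"y": 0,"z": 0,"rx": 0,"ry": 0,"rz": 0}]'

```text
time_s: 6.65
ee_pos: [647.7, -211.6, 135.6]
ee_rot: [-180.0, 0.0, 16.4]
force: [-0.4, -0.6, -2.3]
gripper_width: 11.8
gripper_force: 35.0
```

```bash
python3 look.py wrist4.png
```

```text
6.65 [ 647.70949151 -211.56628229  135.62733803] [-1.79986236e+02  9.59183868e-03  1.64343768e+01]
277.85307474907717 [ 727.76964867 -187.50431333  306.64502146]
cover 0.72 [318. 230. 149. 193.]
(6, 20) (1, array([ 646. , -279.7]), array([0., 0.]), 0.0, 6.9)
(28, 46) (0, array([0., 0.]), array([0., 0.]), 0.0, nan)
(42, 54) (0, array([0., 0.]), array([0., 0.]), 0.0, nan)
case 0.7 [178. 290.  99. 110.]
(6, 20) (1795, array([ 493.2, -103.3]), array([128.3,  86.5]), 22.84, 17.5)
(28, 46) (1605, array([500. , -99.1]), array([110.7,  88.9]), 22.63, 39.2)
(42, 54) (1083, array([499.6, -99.2]), array([110.6,  89.5]), 23.44, 45.9)
case_rim 0.9 [184.1 305. ] [ 490.1 -103.3   46. ]
pin_a 0.71 [189.  274.4] [ 550.3 -111.1   72. ]
cover_grip 0.84 [315.1 256.7] [ 582.3 -228.4   33. ]
cover_end_a 0.9 [316.8 166.7] [ 674.1 -203.3    6. ]
cover_end_a 0.82 [316.3 296.6] [ 513.9 -249.8    6. ]
```

View pics/wrist4.png

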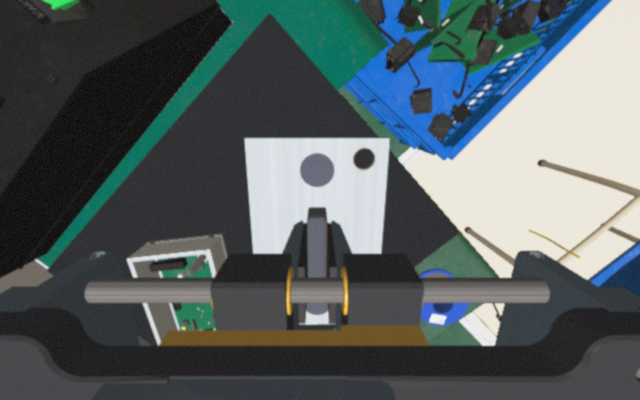

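The cover is held level: press mark at (317,170), hole at (364,159), with the case at lower left (178,290). Now I'll measure the held cover and the pins more exactly.

```bash
cat > pins.py <<'E'
from h import *
import warnings; warnings.simplefilter("ignore")
c=np.array([485.7,-104.5]); a=np.radians(23.2); ey=np.array([np.cos(a),np.sin(a)]); ex=np.array([np.sin(a),-np.cos(a)])
for n in ["wrist","top","scene"]:
    f=grab_frame(n); W=cloud(f); d=W[...,:2]-c; u=d@ex; v=d@ey; z=W[...,2]
    for s in (1,-1):
        m=(abs(u-30*s)<13)&(abs(v-57*s)<11)&(z>57)&(z<80)
        print(n,"pin",s,m.sum(),np.round([np.nanmean(u[m]),np.nanmean(v[m])],1),"u",np.round(np.nanpercentile(u[m],[5,95]),1),"v",np.round(np.nanpercentile(v[m],[5,95]),1),np.round(np.nanmax(z[m]),1)) if m.sum()>2 else print(n,"pin",s,m.sum())
        m=(abs(u)<22)&(abs(v-59.5*s)<14)&(z>51)&(z<58)
        if m.sum()>2: print(n,"catch",s,m.sum(),np.round([np.nanmedian(u[m]),np.nanmedian(v[m]),np.nanmedian(z[m])],1))
    m=(abs(u)<60)&(abs(v)<85)&(z>44)&(z<48)
    if m.sum()>50:
        r=cv2.minAreaRect(W[m][:,:2].astype(np.float32)); print(n,"rim",m.sum(),r)
E
python3 - <<'E'
import runpy
runpy.run_path("pins.py")
from h import *
f=grab_frame("wrist"); W=cloud(f); s=state(); m=(W[...,2]>122)&(W[...,2]<139)&(abs(W[...,0]-650)<90)&(abs(W[...,1]+212)<90)
P=W[m]; A=np.c_[P[:,:2]-P[:,:2].mean(0),np.ones(len(P))]; k=np.linalg.lstsq(A,P[:,2],rcond=None)[0]; print("plane",len(P),k)
Rm=R.from_euler("xyz",s["ee_rot"],degrees=True); q=Rm.inv().apply(P-s["ee_pos"]); q=q[q[:,0]>30]
print("toolframe x max",np.percentile(q[:,0],[99,99.8]),"y",np.percentile(q[:,1],[.3,50,99.7])); print(cv2.minAreaRect(q[:,:2].astype(np.float32)))
E
```

```text
wrist pin 1 90 [31.2 58.2] u [28.1 33.7] v [55.1 60.6] 71.8
wrist catch 1 289 [ 0.7 59.8 54.5]
wrist pin -1 0
wrist rim 868 ((497.5099182128906, -99.15933227539062), (114.34435272216797, 91.15467834472656), 23.583606719970703)
top pin 1 0
top pin -1 0
scene pin 1 27 [28.3 55.9] u [26.6 30.7] v [52.8 59. ] 69.4
scene catch 1 71 [ 1.4 58.8 53.5]
scene pin -1 29 [-31.5 -57.9] u [-33.6 -29.6] v [-61.1 -54.5] 71.6
scene catch -1 34 [ -9.1 -60.8  53.6]
scene rim 482 ((485.0220947265625, -104.7828598022461), (139.75482177734375, 91.3226089477539), 23.25723648071289)
plane 13984 [-3.69996923e-03 -1.18471672e-04  1.30933743e+02]
toolframe x max [69.14938209 69.22263756] y [-45.42227292  -2.29191324  43.99573679]
((49.63491439819336, -0.7748756408691406), (39.276123046875, 90.41104125976562), 0.017616407945752144)
```

```bash
python3 - <<'E'
from h import *
f=grab_frame("top"); W=cloud(f); s=state(); print(s["qpos"].round(1))
z=W[...,2]; P=W[(z>80)&(z<330)&(W[...,0]>380)&(W[...,0]<720)&(W[...,1]>-130)&(W[...,1]<120)]; np.save("mach.npy",P)
for x in range(400,700,20):
    q=P[abs(P[:,0]-x)<10]
    print(x,[(h,int(q[q[:,2]>h][:,1].min())) for h in (80,120,140,200,270) if (q[:,2]>h).any()])
for nm,c,zt in (("place",(486,-105),64),("endA",(486+46,-105+20),51),("endB",(440,-125),51)):
  for yaw in (10,23,35,45,55):
    a=np.radians(yaw); d=P[:,:2]-np.array(c); u=d@[np.cos(a),np.sin(a)]; v=d@[np.sin(a),-np.cos(a)]
    m=P[:,2]>zt+70
    dist=np.hypot(np.maximum(abs(u)-38,0),np.maximum(abs(v)-89,0))[m].min()
    mc=P[:,2]>zt+130; cam_d=np.hypot(u-84,v)[mc].min()
    print(nm,yaw,"body clear",dist.round(),"cam",cam_d.round())
plan((486.3,-104.7,115),23.2,8)
E
```

```text
[-19.1  30.8  80.8  -0.   68.4  54.5]
400 []
420 []
440 []
460 []
480 [(80, 75), (120, 75)]
500 [(80, 62), (120, 63), (140, 93), (200, 93), (270, 93)]
520 [(80, 52), (120, 52), (140, 82), (200, 82), (270, 82)]
540 [(80, 40), (120, 41), (140, 71), (200, 71), (270, 71)]
560 [(80, 29), (120, 31), (140, 60), (200, 60), (270, 60)]
580 [(80, 18), (120, 20), (140, 56), (200, 56), (270, 56)]
600 [(80, 7), (120, 7), (140, 66), (200, 66), (270, 78)]
620 [(80, -129), (120, -129), (140, -129), (200, -129), (270, 116)]
640 [(80, -129), (120, -129), (140, -129), (200, -129)]
660 [(80, -129), (120, -129), (140, -129), (200, -129)]
680 [(80, -34), (120, -34), (140, 3), (200, 28)]
place 10 body clear 82.0 cam 58.0
place 23 body clear 68.0 cam 75.0
place 35 body clear 51.0 cam 92.0
place 45 body clear 38.0 cam 106.0
place 55 body clear 31.0 cam 102.0
endA 10 body clear 26.0 cam 55.0
endA 23 body clear 18.0 cam 74.0
endA 35 body clear 2.0 cam 91.0
endA 45 body clear 0.0 cam 84.0
endA 55 body clear 1.0 cam 73.0
endB 10 body clear 105.0 cam 91.0
endB 23 body clear 113.0 cam 101.0
endB 35 body clear 101.0 cam 115.0
endB 45 body clear 88.0 cam 129.0
endB 55 body clear 79.0 cam 141.0
8 rows; tilt [180.    -0.    16.43]
[{"x": -15.6, "y": -18.6, "z": 2.6, "rx": 0, "ry": 0, "rz": -0.0148}, {"x": -15.3, "y": -18.8, "z": 2.6, "rx": 0, "ry": 0, "rz": -0.0148}, {"x": -15.1, "y": -19.0, "z": 2.6, "rx": 0, "ry": 0, "rz": -0.0148}, {"x": -14.8, "y": -19.2, "z": 2.6, "rx": 0, "ry": 0, "rz": -0.0148}, {"x": -14.5, "y": -19.5, "z": 2.6, "rx": 0, "ry": 0, "rz": -0.0148}, {"x": -14.2, "y": -19.7, "z": 2.6, "rx": 0, "ry": 0, "rz": -0.0148}, {"x": -13.9, "y": -19.9, "z": 2.6, "rx": 0, "ry": 0, "rz": -0.0148}, {"x": -13.6, "y": -20.1, "z": 2.6, "rx": 0, "ry": 0, "rz": -0.0148}]
```

Request:
move_arm --plan '[{"x": -15.6,"y": -18.6,"z": 2.6,"rx": 0,"ry": 0,"rz": -0.0148},{"x": -15.3,"y": -18.8,"z": 2.6,"rx": 0,"ry": 0,"rz": -0.0148},{"x": -15.1,"y": -19.0,"z": 2.6,"rx": 0,"ry": 0,"rz": -0.0148},{"x": -14.8,"y": -19.2,"z": 2.6,"rx": 0,"ry": 0,"rz": -0.0148},{"x": -14.5,"y": -19.5,"z": 2.6,"rx": 0,"ry": 0,"rz": -0.0148},{"x": -14.2,"y": -19.7,"z": 2.6,"rx": 0,"ry": 0,"rz": -0.0148},{"x": -13.9,"y": -19.9,"z": 2.6,"rx": 0,"ry": 0,"rz": -0.0148},{"x": -13.6,"y": -20.1,"z": 2.6,"rx": 0,"ry": 0,"rz": -0.0148},{"x": 0,"y": 0,"z": 0,"rx": 0,"ry": 0,"rz": 0},{"x": 0,"y": 0,"z": 0,"rx": 0,"ry": 0,"rz": 0}]'

```text
time_s: 8.3
ee_pos: [486.7, -104.7, 115.6]
ee_rot: [179.9, -0.1, 23.2]
force: [1.2, -0.5, -2.4]
gripper_width: 12.0
gripper_force: 35.0
```

```bash
python3 - <<'E'
from h import *
s=state(); print(s["ee_pos"],s["ee_rot"])
plan((486.3,-104.7,95),23.2,2)
f=grab_frame("wrist"); W=cloud(f); z=s["ee_pos"][2]-4.8
Rm=R.from_euler("xyz",s["ee_rot"],degrees=True)
m=(abs(W[...,2]-z)<5); q=Rm.inv().apply(W[m]-s["ee_pos"]); q=q[(q[:,0]>30)&(q[:,0]<90)&(abs(q[:,1])<70)]
print(cv2.minAreaRect(q[:,:2].astype(np.float32)), q[:,2].mean())
i=f["img"][100:300,200:440]; cv2.imwrite("pics/w5.png",cv2.resize(i[:,:,::-1],None,fx=3,fy=3))
E
```

```text
[ 486.73623183 -104.67916246  115.5596192 ] [ 1.79923004e+02 -8.70706150e-02  2.32346524e+01]
2 rows; tilt [ 1.7992e+02 -9.0000e-02  2.3230e+01]
[{"x": -0.2, "y": -0.1, "z": 10.3, "rx": 0, "ry": 0, "rz": 0.0003}, {"x": -0.2, "y": -0.1, "z": 10.3, "rx": 0, "ry": 0, "rz": 0.0003}]
((49.70062255859375, -0.8205337524414062), (39.37482452392578, 90.22256469726562), 0.01120856311172247) 4.591250956678705
```

View pics/w5.png

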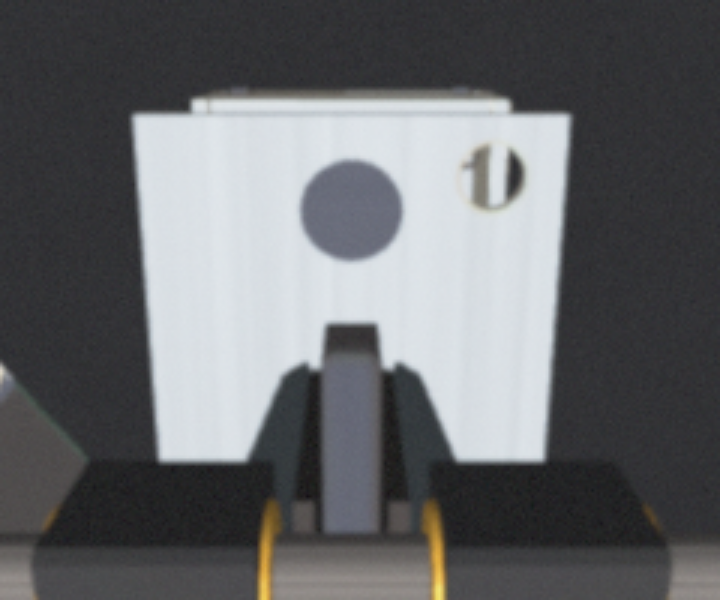

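The view shows the cover nearly centred over the case: cover edges at 133-571, rim at 191-511, and the rim strip visible through the hole. Allowing for perspective, the case sits about 0.8 mm to the tool's −y side, so I'll shift by that and lower in steps.

Request:
move_arm --plan '[{"x": -0.4,"y": -0.8,"z": 8,"rx": 0,"ry": 0,"rz": 0},{"x": 0,"y": 0,"z": 8,"rx": 0,"ry": 0,"rz": 0},{"x": 0,"y": 0,"z": 6,"rx": 0,"ry": 0,"rz": 0},{"x": 0,"y": 0,"z": 4,"rx": 0,"ry": 0,"rz": 0},{"x": 0,"y": 0,"z": 4,"rx": 0,"ry": 0,"rz": 0},{"x": 0,"y": 0,"z": 4,"rx": 0,"ry": 0,"rz": 0},{"x": 0,"y": 0,"z": 3,"rx": 0,"ry": 0,"rz": 0},{"x": 0,"y": 0,"z": 0,"rx": 0,"ry": 0,"rz": 0}]'

```text
time_s: 9.15
ee_pos: [485.3, -104.0, 77.6]
ee_rot: [-180.0, 0.0, 23.2]
force: [-0.3, -0.2, -2.0]
gripper_width: 11.9
gripper_force: 35.0
```

```bash
python3 - <<'E'
from h import *
s=state(); print(s["ee_pos"],s["ee_rot"],s["force"],s["torque"])
f=grab_frame("scene"); i=f["img"][200:350,200:400]; cv2.imwrite("pics/s6.png",cv2.resize(i[:,:,::-1],None,fx=4,fy=4,interpolation=cv2.INTER_CUBIC))
E
```

```text
[ 485.30331872 -103.98642889   77.56427924] [-1.79977184e+02  3.47858336e-02  2.32177151e+01] [-0.34759599 -0.24303798 -1.97156276] [0.0244647  0.04905571 0.00718301]
```

View pics/s6.png

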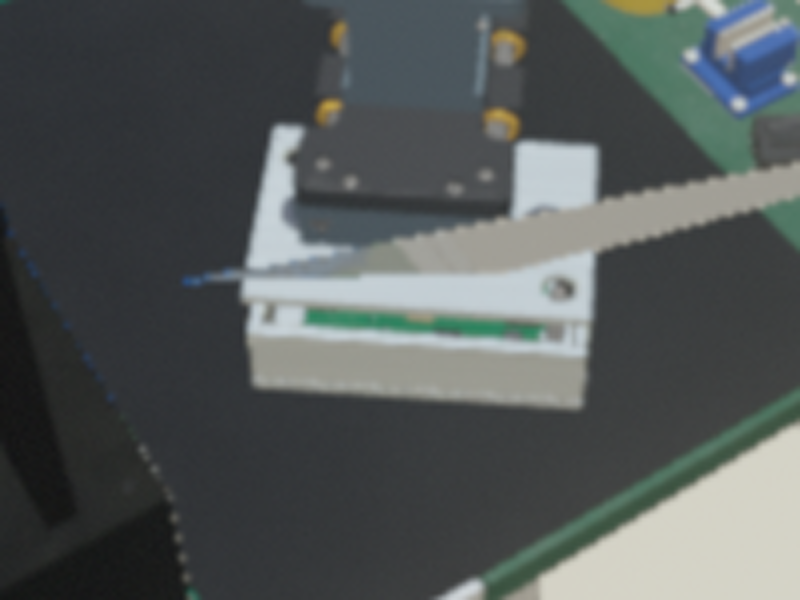

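The pin shows inside the near hole at (560,288) with no contact force, so I'll keep lowering to the catches.

Request:
move_arm --plan '[{"x": 0,"y": 0,"z": 3,"rx": 0,"ry": 0,"rz": 0},{"x": 0,"y": 0,"z": 3,"rx": 0,"ry": 0,"rz": 0},{"x": 0,"y": 0,"z": 3,"rx": 0,"ry": 0,"rz": 0},{"x": 0,"y": 0,"z": 2,"rx": 0,"ry": 0,"rz": 0},{"x": 0,"y": 0,"z": 0,"rx": 0,"ry": 0,"rz": 0},{"x": 0,"y": 0,"z": 0,"rx": 0,"ry": 0,"rz": 0}]'

```text
time_s: 9.8
ee_pos: [485.6, -104.0, 66.9]
ee_rot: [180.0, -0.0, 23.2]
force: [0.2, 0.1, -1.2]
gripper_width: 11.6
gripper_force: 35.0
```

Request:
move_arm --plan '[{"x": 0,"y": 0,"z": 0.5,"rx": 0,"ry": 0,"rz": 0},{"x": 0,"y": 0,"z": 0.5,"rx": 0,"ry": 0,"rz": 0},{"x": 0,"y": 0,"z": 0,"rx": 0,"ry": 0,"rz": 0}]'

```text
time_s: 10.1
ee_pos: [485.6, -104.1, 66.0]
ee_rot: [180.0, -0.0, 23.2]
force: [-0.3, -0.4, -2.3]
gripper_width: 11.8
gripper_force: 35.0
```

Request:
move_arm --plan '[{"x": 0,"y": 0,"z": 0.5,"rx": 0,"ry": 0,"rz": 0},{"x": 0,"y": 0,"z": 0.4,"rx": 0,"ry": 0,"rz": 0},{"x": 0,"y": 0,"z": 0,"rx": 0,"ry": 0,"rz": 0}]'

```text
time_s: 10.4
ee_pos: [485.5, -104.1, 65.0]
ee_rot: [180.0, 0.0, 23.2]
force: [-0.0, -0.5, -2.5]
gripper_width: 11.4
gripper_force: 35.0
```

Request:
move_arm --plan '[{"x": 0,"y": 0,"z": 0.4,"rx": 0,"ry": 0,"rz": 0},{"x": 0,"y": 0,"z": 0,"rx": 0,"ry": 0,"rz": 0},{"x": 0,"y": 0,"z": 0,"rx": 0,"ry": 0,"rz": 0}]'

```text
time_s: 10.7
ee_pos: [485.6, -104.0, 64.7]
ee_rot: [180.0, -0.0, 23.2]
force: [0.3, 0.2, -1.9]
gripper_width: 11.7
gripper_force: 35.0
```

Request:
move_arm --plan '[{"x": 0,"y": 0,"z": 0.4,"rx": 0,"ry": 0,"rz": 0},{"x": 0,"y": 0,"z": 0,"rx": 0,"ry": 0,"rz": 0},{"x": 0,"y": 0,"z": 0,"rx": 0,"ry": 0,"rz": 0}]'

```text
time_s: 11.0
ee_pos: [485.6, -104.1, 64.4]
ee_rot: [180.0, -0.0, 23.2]
force: [-0.6, 0.6, 0.4]
gripper_width: 11.6
gripper_force: 35.0
```

```bash
python3 - <<'E'
from h import *
s=state(); print(s["ee_pos"],s["force"],s["torque"])
E
```

```text
[ 485.62538513 -104.06291409   64.42056616] [-0.55733712  0.57640187  0.3757907 ] [ 0.02852286  0.10857658 -0.0107697 ]
```

The catches now carry the cover's weight, so I'll release.

Request:
move_arm --plan '[{"x": 0,"y": 0,"z": 0,"rx": 0,"ry": 0,"rz": 0},{"x": 0,"y": 0,"z": 0,"rx": 0,"ry": 0,"rz": 0},{"x": 0,"y": 0,"z": 0,"rx": 0,"ry": 0,"rz": 0},{"x": 0,"y": 0,"z": 0,"rx": 0,"ry": 0,"rz": 0},{"x": 0,"y": 0,"z": 0,"rx": 0,"ry": 0,"rz": 0},{"x": 0,"y": 0,"z": 0,"rx": 0,"ry": 0,"rz": 0}]' --grip 0.5

```text
time_s: 11.6
ee_pos: [485.6, -104.1, 64.3]
ee_rot: [180.0, -0.0, 23.2]
force: [0.1, 0.5, 0.1]
gripper_width: 45.4
gripper_force: 0.0
```

Request:
move_arm --plan '[{"x": 0,"y": 0,"z": -10,"rx": 0,"ry": 0,"rz": 0},{"x": 0,"y": 0,"z": -20,"rx": 0,"ry": 0,"rz": 0},{"x": 0,"y": 0,"z": -20,"rx": 0,"ry": 0,"rz": 0},{"x": 0,"y": 0,"z": -10,"rx": 0,"ry": 0,"rz": 0},{"x": 0,"y": 0,"z": 0,"rx": 0,"ry": 0,"rz": 0},{"x": 0,"y": 0,"z": 0,"rx": 0,"ry": 0,"rz": 0}]'

```text
time_s: 12.2
ee_pos: [485.2, -104.0, 124.1]
ee_rot: [-180.0, 0.0, 23.2]
force: [0.2, 0.8, 0.1]
gripper_width: 45.4
gripper_force: 0.0
```

```bash
cat > cov.py <<'E'
from h import *
s=state(); print(s["ee_pos"],s["ee_rot"],s["force"])
c=np.array([485.7,-104.5]); a=np.radians(23.2); ey=np.array([np.cos(a),np.sin(a)]); ex=np.array([np.sin(a),-np.cos(a)])
for n in ("wrist","scene"):
    f=grab_frame(n); W=cloud(f); d=W[...,:2]-c; u=d@ex; v=d@ey; z=W[...,2]
    m=(abs(u)<50)&(abs(v)<78)&(z>48.5)&(z<64)
    r=cv2.minAreaRect(np.c_[u[m],v[m]].astype(np.float32)); print(n,"rect",np.round(r[0],1),np.round(r[1],1),round(r[2],2))
    m&=(abs(u)<40)&(abs(v)<66)&(abs(u)>9)
    for lo,hi in ((-66,-40),(-40,0),(0,40),(40,66)):
        k=m&(v>lo)&(v<hi); print("  v",lo,hi,k.sum(),"z",np.round(np.median(z[k]),1) if k.any() else "", "u<0/u>0",[np.round(np.median(z[k&(u*g>10)]),1) if (k&(u*g>10)).any() else None for g in (-1,1)])
E
python3 cov.py
```

```text
[ 485.22397864 -103.98475562  124.0595901 ] [-1.79991763e+02  1.63150165e-02  2.32164500e+01] [0.21361267 0.83165657 0.09870464]
wrist rect [-1.3  0.5] [137.8  90.5] 89.98
  v -66 -40 1097 z 59.9 u<0/u>0 [np.float64(59.9), np.float64(59.9)]
  v -40 0 2159 z 59.9 u<0/u>0 [np.float64(59.9), np.float64(59.9)]
  v 0 40 3113 z 59.8 u<0/u>0 [np.float64(59.8), np.float64(59.9)]
  v 40 66 2098 z 59.8 u<0/u>0 [np.float64(59.8), np.float64(59.8)]
scene rect [-1.3 -0.2] [ 91.6 140.5] 0.8
  v -66 -40 350 z 58.7 u<0/u>0 [np.float64(58.7), np.float64(58.6)]
  v -40 0 375 z 58.8 u<0/u>0 [np.float64(58.7), np.float64(58.9)]
  v 0 40 303 z 58.5 u<0/u>0 [np.float64(58.5), np.float64(58.7)]
  v 40 66 345 z 58.6 u<0/u>0 [np.float64(58.6), np.float64(58.5)]
```

The cover rests level on both catches, with its top at about 59.5 mm. Now I'll shut the gripper and go above mark A.

```bash
python3 -c "
from h import *
plan((531.3,-84.0,124),23.2,2)"
```

```text
2 rows; tilt [-1.7994e+02  9.0000e-02  2.3220e+01]
[{"x": 25.3, "y": 0.0, "z": -0.3, "rx": 0, "ry": 0, "rz": 0.0001}, {"x": 25.3, "y": 0.0, "z": -0.3, "rx": 0, "ry": 0, "rz": 0.0001}]
```

Request:
move_arm --plan '[{"x": 16,"y": -0.2,"z": 0,"rx": 0,"ry": 0,"rz": 0},{"x": 17,"y": -0.2,"z": 0,"rx": 0,"ry": 0,"rz": 0},{"x": 17,"y": -0.1,"z": 0,"rx": 0,"ry": 0,"rz": 0},{"x": 0,"y": 0,"z": 15,"rx": 0,"ry": 0,"rz": 0},{"x": 0,"y": 0,"z": 15,"rx": 0,"ry": 0,"rz": 0},{"x": 0,"y": 0,"z": 15,"rx": 0,"ry": 0,"rz": 0},{"x": 0,"y": 0,"z": 0,"rx": 0,"ry": 0,"rz": 0},{"x": 0,"y": 0,"z": 0,"rx": 0,"ry": 0,"rz": 0},{"x": 0,"y": 0,"z": 0,"rx": 0,"ry": 0,"rz": 0}]' --grip 0

```text
time_s: 13.2
ee_pos: [532.3, -83.8, 79.8]
ee_rot: [180.0, -0.1, 23.2]
force: [0.4, 0.2, 0.3]
gripper_width: 0.8
gripper_force: 0.0
```

```bash
python3 -c "
from h import *
plan((531.3,-84.0,62),23.2,1)
f=grab_frame('wrist'); 
for m in landmark_of('wrist','cover_end_a'): print(m['p'],ray(f,m['point'],54.5))
i=f['img'][130:330,200:440]; cv2.imwrite('pics/w7.png',cv2.resize(i[:,:,::-1],None,fx=3,fy=3))"
```

```text
1 rows; tilt [ 1.7996e+02 -7.0000e-02  2.3220e+01]
[{"x": -0.9, "y": -0.2, "z": 17.8, "rx": 0, "ry": 0, "rz": 0.0004}]
0.92 [531.08833702 -83.98584752  54.5       ]
```

View pics/w7.png

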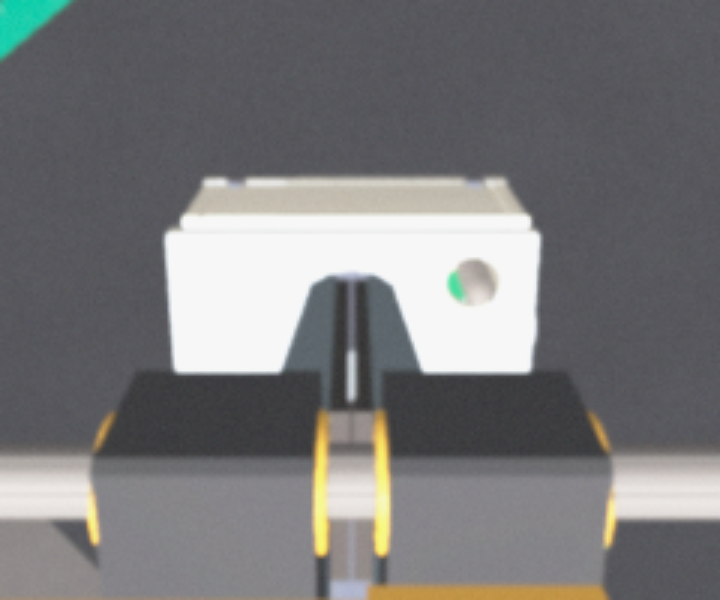

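The shut fingers stand over mark A at about (350,280), with the pin up in its hole at (475,282). I'll press end A down in steps.

Request:
move_arm --plan '[{"x": -0.9,"y": -0.2,"z": 8,"rx": 0,"ry": 0,"rz": 0},{"x": 0,"y": 0,"z": 8,"rx": 0,"ry": 0,"rz": 0},{"x": 0,"y": 0,"z": 2,"rx": 0,"ry": 0,"rz": 0},{"x": 0,"y": 0,"z": 2,"rx": 0,"ry": 0,"rz": 0},{"x": 0,"y": 0,"z": 2,"rx": 0,"ry": 0,"rz": 0},{"x": 0,"y": 0,"z": 0,"rx": 0,"ry": 0,"rz": 0}]'

```text
time_s: 13.9
ee_pos: [529.7, -83.9, 57.4]
ee_rot: [-180.0, 0.1, 23.2]
force: [-1.7, 0.7, 2.5]
gripper_width: 0.4
gripper_force: 1.5
```

Request:
move_arm --plan '[{"x": 0,"y": 0,"z": 1.5,"rx": 0,"ry": 0,"rz": 0},{"x": 0,"y": 0,"z": 1.5,"rx": 0,"ry": 0,"rz": 0},{"x": 0,"y": 0,"z": 1,"rx": 0,"ry": 0,"rz": 0},{"x": 0,"y": 0,"z": 0,"rx": 0,"ry": 0,"rz": 0}]'

```text
time_s: 14.3
ee_pos: [530.0, -83.8, 53.7]
ee_rot: [-180.0, 0.0, 23.2]
force: [-3.0, 0.7, 4.0]
gripper_width: 0.8
gripper_force: 2.6
```

Request:
move_arm --plan '[{"x": 0,"y": 0,"z": 1,"rx": 0,"ry": 0,"rz": 0},{"x": 0,"y": 0,"z": 1,"rx": 0,"ry": 0,"rz": 0},{"x": 0,"y": 0,"z": 0.5,"rx": 0,"ry": 0,"rz": 0},{"x": 0,"y": 0,"z": 0,"rx": 0,"ry": 0,"rz": 0}]'

```text
time_s: 14.7
ee_pos: [529.9, -83.9, 52.9]
ee_rot: [-180.0, 0.0, 23.2]
force: [-4.7, 1.6, 18.4]
gripper_width: 0.4
gripper_force: 8.6
```

Request:
move_arm --plan '[{"x": 0,"y": 0,"z": 0.5,"rx": 0,"ry": 0,"rz": 0},{"x": 0,"y": 0,"z": 0,"rx": 0,"ry": 0,"rz": 0},{"x": 0,"y": 0,"z": 0,"rx": 0,"ry": 0,"rz": 0}]'

```text
time_s: 15.0
ee_pos: [529.9, -83.9, 52.5]
ee_rot: [-180.0, 0.0, 23.2]
force: [-4.6, 1.7, 18.0]
gripper_width: 0.8
gripper_force: 9.2
```

End A bottoms out on the rim at 18 N. Next is end B.

Request:
move_arm --plan '[{"x": 0,"y": 0,"z": -10,"rx": 0,"ry": 0,"rz": 0},{"x": 0,"y": 0,"z": -25,"rx": 0,"ry": 0,"rz": 0},{"x": 0,"y": 0,"z": -27,"rx": 0,"ry": 0,"rz": 0},{"x": -25,"y": 0,"z": 0,"rx": 0,"ry": 0,"rz": 0},{"x": -25,"y": 0,"z": 0,"rx": 0,"ry": 0,"rz": 0},{"x": -25,"y": 0,"z": 0,"rx": 0,"ry": 0,"rz": 0},{"x": -24,"y": 0,"z": 0,"rx": 0,"ry": 0,"rz": 0},{"x": 0,"y": 0,"z": 0,"rx": 0,"ry": 0,"rz": 0},{"x": 0,"y": 0,"z": 0,"rx": 0,"ry": 0,"rz": 0}]'

```text
time_s: 15.9
ee_pos: [440.2, -123.4, 112.6]
ee_rot: [179.9, -0.1, 23.2]
force: [0.4, 0.7, -0.2]
gripper_width: 0.0
gripper_force: 0.0
```

```bash
python3 cov.py; python3 -c "
from h import *
plan((439.4,-123.4,70),23.2,2)"
```

```text
[ 440.18747595 -123.35304141  112.62221527] [ 1.79933311e+02 -9.92038154e-02  2.31668488e+01] [ 0.40259115  0.69500922 -0.23402318]
wrist rect [-1.3 -0.4] [140.6  90.3] 89.9
  v -66 -40 1769 z 56.4 u<0/u>0 [np.float64(56.4), np.float64(56.5)]
  v -40 0 3453 z 55.0 u<0/u>0 [np.float64(55.0), np.float64(55.0)]
  v 0 40 3900 z 53.3 u<0/u>0 [np.float64(53.3), np.float64(53.3)]
  v 40 66 2612 z 51.9 u<0/u>0 [np.float64(51.8), np.float64(51.9)]
scene rect [-0.4 -0. ] [ 93.7 140. ] 0.19
  v -66 -40 255 z 55.4 u<0/u>0 [np.float64(55.4), np.float64(55.2)]
  v -40 0 375 z 54.0 u<0/u>0 [np.float64(53.8), np.float64(54.2)]
  v 0 40 435 z 52.1 u<0/u>0 [np.float64(52.2), np.float64(52.0)]
  v 40 66 344 z 50.9 u<0/u>0 [np.float64(50.7), np.float64(51.1)]
2 rows; tilt [ 1.7994e+02 -8.0000e-02  2.3230e+01]
[{"x": -0.7, "y": -0.1, "z": 21.2, "rx": 0, "ry": 0, "rz": 0.0003}, {"x": -0.7, "y": -0.1, "z": 21.2, "rx": 0, "ry": 0, "rz": 0.0003}]
```

Request:
move_arm --plan '[{"x": -0.5,"y": 0,"z": 17,"rx": 0,"ry": 0,"rz": 0},{"x": -0.5,"y": 0,"z": 17,"rx": 0,"ry": 0,"rz": 0},{"x": 0,"y": 0,"z": 12,"rx": 0,"ry": 0,"rz": 0},{"x": 0,"y": 0,"z": 6,"rx": 0,"ry": 0,"rz": 0},{"x": 0,"y": 0,"z": 2,"rx": 0,"ry": 0,"rz": 0},{"x": 0,"y": 0,"z": 2,"rx": 0,"ry": 0,"rz": 0},{"x": 0,"y": 0,"z": 1,"rx": 0,"ry": 0,"rz": 0},{"x": 0,"y": 0,"z": 0,"rx": 0,"ry": 0,"rz": 0}]'

```text
time_s: 16.8
ee_pos: [439.1, -123.4, 55.8]
ee_rot: [180.0, -0.1, 23.2]
force: [0.4, 2.5, 2.5]
gripper_width: 0.6
gripper_force: 1.4
```

Request:
move_arm --plan '[{"x": 0,"y": 0,"z": 1.5,"rx": 0,"ry": 0,"rz": 0},{"x": 0,"y": 0,"z": 1.5,"rx": 0,"ry": 0,"rz": 0},{"x": 0,"y": 0,"z": 1,"rx": 0,"ry": 0,"rz": 0},{"x": 0,"y": 0,"z": 0,"rx": 0,"ry": 0,"rz": 0}]'

```text
time_s: 17.2
ee_pos: [438.9, -123.5, 51.3]
ee_rot: [180.0, -0.1, 23.2]
force: [0.6, 1.8, 3.8]
gripper_width: 0.5
gripper_force: 1.9
```

Request:
move_arm --plan '[{"x": 0,"y": 0,"z": 0.7,"rx": 0,"ry": 0,"rz": 0},{"x": 0,"y": 0,"z": 0.5,"rx": 0,"ry": 0,"rz": 0},{"x": 0,"y": 0,"z": 0,"rx": 0,"ry": 0,"rz": 0}]'

```text
time_s: 17.5
ee_pos: [438.9, -123.5, 51.3]
ee_rot: [180.0, -0.1, 23.2]
force: [-2.5, 2.6, 14.0]
gripper_width: 0.2
gripper_force: 7.3
```

Request:
move_arm --plan '[{"x": 0,"y": 0,"z": 0.4,"rx": 0,"ry": 0,"rz": 0},{"x": 0,"y": 0,"z": 0,"rx": 0,"ry": 0,"rz": 0},{"x": 0,"y": 0,"z": 0,"rx": 0,"ry": 0,"rz": 0}]'

```text
time_s: 17.8
ee_pos: [438.9, -123.5, 51.2]
ee_rot: [180.0, -0.1, 23.2]
force: [-3.2, 2.6, 17.9]
gripper_width: 0.2
gripper_force: 9.1
```

End B is home at 51.2 mm and 18 N. I'll go back to A to confirm it is fully home.

Request:
move_arm --plan '[{"x": 0,"y": 0,"z": -10,"rx": 0,"ry": 0,"rz": 0},{"x": 0,"y": 0,"z": -25,"rx": 0,"ry": 0,"rz": 0},{"x": 0,"y": 0,"z": -25,"rx": 0,"ry": 0,"rz": 0},{"x": 25,"y": 0,"z": 0,"rx": 0,"ry": 0,"rz": 0},{"x": 25,"y": 0,"z": 0,"rx": 0,"ry": 0,"rz": 0},{"x": 25,"y": 0,"z": 0,"rx": 0,"ry": 0,"rz": 0},{"x": 25,"y": 0,"z": 0,"rx": 0,"ry": 0,"rz": 0},{"x": 0,"y": 0,"z": 0,"rx": 0,"ry": 0,"rz": 0},{"x": 0,"y": 0,"z": 0,"rx": 0,"ry": 0,"rz": 0}]'

```text
time_s: 18.7
ee_pos: [529.6, -84.2, 108.9]
ee_rot: [-180.0, 0.1, 23.3]
force: [-0.8, -0.6, -0.5]
gripper_width: 0.1
gripper_force: 0.0
```

```bash
sed -i 's/z>48.5/z>47/' cov.py; python3 cov.py
```

```text
[529.59601983 -84.18568837 108.93676857] [-1.79971375e+02  1.26774335e-01  2.32641756e+01] [-0.84168032 -0.59042532 -0.46006911]
wrist rect [-1.4 -0.5] [141.   90.3] 89.95
  v -66 -40 0 z  u<0/u>0 [None, None]
  v -40 0 0 z  u<0/u>0 [None, None]
  v 0 40 1558 z 51.4 u<0/u>0 [np.float64(51.3), np.float64(51.4)]
  v 40 66 1869 z 51.5 u<0/u>0 [np.float64(51.5), np.float64(51.5)]
scene rect [-0.4 -0.1] [ 93.6 140.2] 0.42
  v -66 -40 297 z 50.2 u<0/u>0 [np.float64(50.4), np.float64(50.1)]
  v -40 0 487 z 50.1 u<0/u>0 [np.float64(50.0), np.float64(50.2)]
  v 0 40 414 z 50.2 u<0/u>0 [np.float64(50.1), np.float64(50.2)]
  v 40 66 283 z 50.4 u<0/u>0 [np.float64(50.4), np.float64(50.1)]
```

Request:
move_arm --plan '[{"x": 0.5,"y": 0,"z": 18,"rx": 0,"ry": 0,"rz": 0},{"x": 0.5,"y": 0,"z": 18,"rx": 0,"ry": 0,"rz": 0},{"x": 0,"y": 0,"z": 13,"rx": 0,"ry": 0,"rz": 0},{"x": 0,"y": 0,"z": 5,"rx": 0,"ry": 0,"rz": 0},{"x": 0,"y": 0,"z": 2,"rx": 0,"ry": 0,"rz": 0},{"x": 0,"y": 0,"z": 1,"rx": 0,"ry": 0,"rz": 0},{"x": 0,"y": 0,"z": 0,"rx": 0,"ry": 0,"rz": 0},{"x": 0,"y": 0,"z": 0,"rx": 0,"ry": 0,"rz": 0}]'

```text
time_s: 19.6
ee_pos: [531.7, -83.8, 53.3]
ee_rot: [180.0, -0.1, 23.2]
force: [0.0, -0.3, 0.2]
gripper_width: 0.3
gripper_force: 0.0
```

Request:
move_arm --plan '[{"x": 0,"y": 0,"z": 0.5,"rx": 0,"ry": 0,"rz": 0},{"x": 0,"y": 0,"z": 0.3,"rx": 0,"ry": 0,"rz": 0},{"x": 0,"y": 0,"z": 0,"rx": 0,"ry": 0,"rz": 0}]'

```text
time_s: 19.9
ee_pos: [531.3, -83.6, 51.9]
ee_rot: [180.0, -0.0, 23.2]
force: [-0.5, -0.1, 0.7]
gripper_width: 0.7
gripper_force: 0.0
```

Request:
move_arm --plan '[{"x": 0,"y": 0,"z": 0.6,"rx": 0,"ry": 0,"rz": 0},{"x": 0,"y": 0,"z": 0.6,"rx": 0,"ry": 0,"rz": 0},{"x": 0,"y": 0,"z": 0.4,"rx": 0,"ry": 0,"rz": 0},{"x": 0,"y": 0,"z": 0,"rx": 0,"ry": 0,"rz": 0}]'

```text
time_s: 20.3
ee_pos: [531.5, -83.6, 51.3]
ee_rot: [180.0, -0.0, 23.2]
force: [-1.7, -0.0, 8.2]
gripper_width: 0.6
gripper_force: 4.0
```

Request:
move_arm --plan '[{"x": 0,"y": 0,"z": 0.4,"rx": 0,"ry": 0,"rz": 0},{"x": 0,"y": 0,"z": 0,"rx": 0,"ry": 0,"rz": 0},{"x": 0,"y": 0,"z": 0,"rx": 0,"ry": 0,"rz": 0}]'

```text
time_s: 20.6
ee_pos: [531.5, -83.7, 51.3]
ee_rot: [180.0, -0.0, 23.2]
force: [-3.7, 0.7, 10.5]
gripper_width: 0.5
gripper_force: 5.3
```

Request:
move_arm --plan '[{"x": 0,"y": 0,"z": 0.6,"rx": 0,"ry": 0,"rz": 0},{"x": 0,"y": 0,"z": 0,"rx": 0,"ry": 0,"rz": 0},{"x": 0,"y": 0,"z": 0,"rx": 0,"ry": 0,"rz": 0},{"x": 0,"y": 0,"z": -10,"rx": 0,"ry": 0,"rz": 0},{"x": 0,"y": 0,"z": -30,"rx": 0,"ry": 0,"rz": 0},{"x": 0,"y": 0,"z": -40,"rx": 0,"ry": 0,"rz": 0},{"x": -25,"y": 0,"z": -30,"rx": 0,"ry": 0,"rz": 0},{"x": -35,"y": 0,"z": -20,"rx": 0,"ry": 0,"rz": 0},{"x": -35,"y": 0,"z": 0,"rx": 0,"ry": 0,"rz": 0},{"x": -20,"y": 0,"z": 0,"rx": 0,"ry": 0,"rz": 0}]'

```text
time_s: 21.6
ee_pos: [423.7, -129.5, 180.1]
ee_rot: [179.9, -0.0, 23.2]
force: [-0.2, 0.5, 0.8]
gripper_width: 0.2
gripper_force: 0.0
```

Request:
move_arm --plan '[{"x": 0,"y": 0,"z": 0,"rx": 0,"ry": 0,"rz": 0},{"x": 0,"y": 0,"z": 0,"rx": 0,"ry": 0,"rz": 0},{"x": 0,"y": 0,"z": 0,"rx": 0,"ry": 0,"rz": 0}]'

```text
time_s: 21.9
ee_pos: [426.7, -128.9, 179.3]
ee_rot: [180.0, -0.0, 23.2]
force: [0.9, 0.8, 0.0]
gripper_width: 0.1
gripper_force: 0.0
```

```bash
python3 cov.py; python3 - <<'E'
from h import *
f=grab_frame("wrist"); W=cloud(f)
i=f["img"]; save(f,"w8.png")
f=grab_frame("top"); W=cloud(f)
for l in ["flux_bottle","solder_spool","tape_roll"]:
    m=masks_of("top",l)[:1]
    for q in m: print(l,round(q["p"],2),np.round(q["box"]),np.round(np.nanmedian(W[q["pixels"]],0)))
E
```

```text
[ 426.72218346 -128.85443552  179.29641166] [ 1.79978721e+02 -4.53243840e-02  2.32426356e+01] [0.91299875 0.79044774 0.00323273]
wrist rect [-1.3 -0.4] [ 90.1 140.2] 0.02
  v -66 -40 1177 z 51.1 u<0/u>0 [np.float64(51.1), np.float64(51.2)]
  v -40 0 2139 z 51.1 u<0/u>0 [np.float64(51.2), np.float64(51.1)]
  v 0 40 2463 z 51.2 u<0/u>0 [np.float64(51.2), np.float64(51.1)]
  v 40 66 1672 z 51.2 u<0/u>0 [np.float64(51.2), np.float64(51.1)]
scene rect [-0.1  0. ] [ 93.8 140.3] 0.22
  v -66 -40 297 z 50.1 u<0/u>0 [np.float64(50.2), np.float64(50.1)]
  v -40 0 493 z 50.1 u<0/u>0 [np.float64(50.0), np.float64(50.1)]
  v 0 40 467 z 50.0 u<0/u>0 [np.float64(49.9), np.float64(50.0)]
  v 40 66 347 z 50.0 u<0/u>0 [np.float64(49.9), np.float64(50.0)]
flux_bottle 0.56 [340. 301.  17.  24.] [ 332. -245.   62.]
solder_spool 0.92 [398. 198.  26.  22.] [ 564. -387.   30.]
```

View pics/w8.png

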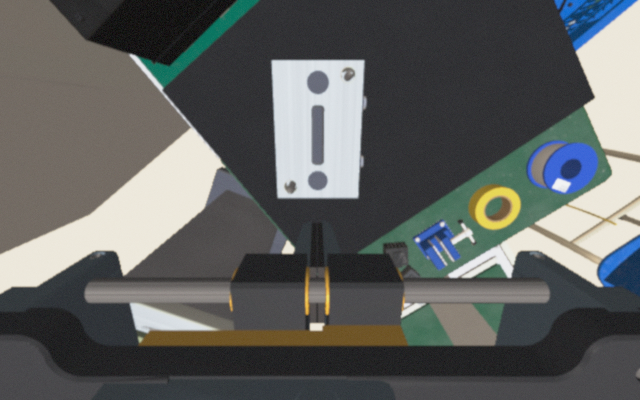

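The cover sits flat on the rim (top 51.1-51.2 mm at both ends), with pins showing in both holes at (348,73) and (290,186). The tape (494,207) and spool (562,166) are undisturbed and the arm is clear, so I'm handing in.

```bash
python3 -c "
from workcell import *
print(job_done())"
```

```text
the job is handed in; nothing more can be done
None
```

The case is closed and handed in at about 22 s: the cover was released on the catches, then pressed home at both ends, measuring flush and level on the rim, with the bottle, spool and tape roll left undisturbed.

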